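# Turn the crate's cover leaf over to the sold-out bay

## Robot

A 6-joint arm with a two-finger parallel gripper is mounted at the origin on the work surface. World frame = base frame: x ahead of the robot, y to its left, z up, the work surface at z = 0. Lengths are in m, angles in degrees, forces in N, time in s.
With the tool pointing down it reaches from about 0.3 to 0.75 m from the base axis. Payload 8.5 kg.
Tool frame: the origin (TCP) lies at the very end of the fingers, on their centre line; the grasp point (between the pads) lies env.pinch_z behind it (env.pinch_z is the distance from the TCP to the grasp point, in m); z points along the fingers, y is the line along which they close (so a half turn about z gives the same grasp; the last joint's range is limited). The gripper opens to 85 mm and grips with 20 to 120 N. Pads are 22 mm wide; open, the fingers measure 114 mm over their backs; the gripper's body (76 mm by 85 mm) begins 54 mm behind the grasp point. The pads swing forward as they close: fully open they stand 13 mm farther back than shut.
Start: joints at [-84.758, 21.807, 74.336, -0, 83.858, -12.336], TCP at [0.166, -0.524, 0.231] pointing down, gripper open.
Joint ranges: [-178.18, 178.18], [-50.72, 133.34], [12.68, 142.11], [-81.47, 261.47], [9.98, 163.14], [-165.26, 165.26]. Speed limits (degrees/s): [136.94, 136.94, 180, 180, 180, 180].

## Interface

Orientations are given as a 3x3 rotation matrix whose columns are the frame's x, y, z axes.
In Python, from rig import telemetry, get_image, env gives the robot as it stands. The module is installed in compiled form; this text tells all that it offers.
- The arm moves only by the tool apply_moves, never from a script. Its argument "series" is a list of rows, each a list of 7 numbers: the shift along the tool's x, y, z in mm, then the turn, a rotation vector about the tool's x, y, z in degrees, then the opening, from 0 (shut) to 1 (fully open). A call has 1 to 12 rows; each row shifts and turns the commanded pose from where the row before left it, along the tool's axes as they then stand; what a row does not reach is not made up. A row lasts 1/8 s, in which the tool goes at most 62.5 mm and 10.7 degrees, less where a joint would pass 70% of its speed; a pose out of reach is approached as far as the arm can. A call with a gripper value outside its range is refused whole. The fingers move at their own pace and stop on an object; "grip_force" is the grip in N (left out, the last holds). Time passes only in rows, so rows that do not move let the fingers close. It gives the time, the measured TCP pose, the force, the opening and the grip force at its end, in the units of the state.
- telemetry.observe(): the state, without advancing time (a new reading comes with each control period).
- get_image(name): name is "scene" or "top" or "wrist"; returns a dict with "frame" (400x640x3 uint8, red, green, blue), "z_map" (400x640 float32, m along the optical axis (not along the pixel's ray), 0 where there is no reading), "vertical_fov" (degrees; the focal length in pixels is half the picture's height over the tangent of half this angle, whatever the lens; pixels are square), "cx", "cy" (the principal point, pixels), "eye" and "attitude" of the camera in the world; the wrist camera has in their place "mount" (4x4, takes a point from camera to tool coordinates, whose origin is the TCP and whose axes are the flange's). Camera axes: x right, y up, looking along -z (the intrinsics and any distortion apply to the point x, -y, -z); pixel columns grow to the right and rows downward; lengths in m; the calibration is good to about 2 mm. The wrist camera is an equidistant fisheye: a pixel r from the principal point sees the ray r / f radians off the axis. A picture is of the moment at which its call begins: read the wrist's pose just before it.
- env.close_job(): hands the job in; it is judged then, once.
The state is a dict: "time_s": time; "q": joint angles; "qvel": joint speeds; "joint_efforts": joint torques, N m; "position": TCP position; "tool_rot": TCP orientation; "ft_force": force on the tool from outside, world axes, zero at the start; "wrist_torque": the same for the moment, N m; "grip_width": finger opening in m; "gripper_force": force on a finger pad.
Only numpy, scipy, OpenCV 4.12 (cv2) and the standard library are available. Lean on these libraries where they do the work, as an engineer would, in place of code of your own. Each camera call takes 0.05 s, during which the arm holds its last target. There are 200 camera calls.

## Task

The empty bay of the dark wooden two-bay bagel crate is sold out, so open the other one: with the fingertips turn the hinged wooden cover leaf over its spine, steadily, gently and without flinging it, until it lies fully flat over the empty bay. Then push the little price sign along its trough beside the crate until the whole of it stands in front of the bay you have just opened. Only push with the fingers: do not take the leaf or the sign between them, do not lift or tip the sign, leave the bagels and everything else on the counter alone, and finish clear of it all.

Things in the scene. Friction and masses are not known exactly. Their poses are not given: they have to be found in the camera images.
- crate: Fixed dark wooden crate, 160 (its x) x 300 (its y) x 70 mm high, open on top, walls 8 mm. Origin: centre of its underside (trough not counted), z up. A 14 mm middle board along its x axis (the spine) parts two bays: the +y bay holds four mini bagels and starts under the leaf, the -y bay is empty. It stands anywhere in a 7 x 18 cm patch, turned up to 0.35 rad.
- cover (a joint): Angle of the cover leaf, rad, about the crate's x axis: 0 = flat over the +y bay, pi/2 = upright, pi = flat over the -y bay (stops at 0 and pi). It starts between 0 and 0.4. The hinge is stiff (about 0.16 N m): the leaf stays at whatever angle it is left and must be pushed all the way; 1 to 3 N at its free edge turns it.
- spine (a point): Point of the hinge line, at the middle of the crate: 74 mm above the counter. Axes as the crate's.
- cover_edge (a point): Middle of the leaf's free edge, mid thickness. Flat mid-brown board, 150 mm along the spine, 8 mm thick, about 130 g, spanning 12 to 175 mm from the hinge line: it juts 25 mm past the crate's outer wall and can be reached from below. Axes turn with it: x along the spine, y away from the hinge, z out of the face that is on top while the joint is 0.
- trough (a point): Middle of the sign's trough, on its floor, 8 mm above the counter. The trough runs along the crate's +x wall, crate x 80 to 136 mm, y -150 to +150 mm: that wall on one side, on the other a lip 6 mm thick with its top 18 mm above the counter. A stop as high as the lip closes the +y end (inner face at y 144 mm); the -y end is open. Axes as the crate's.
- sign: Price sign: pale wooden block 46 (x) x 60 (y) x 30 mm high with a blank black plate 6 x 54 mm on top, 75 mm high in all, about 120 g. Loose; stands in the trough (5 mm play each side), beside the -y bay at the start; slides along it under 1 to 2 N. Origin: centre of its underside; its axes start parallel to the crate's.
- honey: Bystander: small jar, 52 mm across, 75 mm high, on the robot's side of the crate. Origin under its centre.
- tongs: Bystander: steel tongs with wooden tips lying beside the -y end of the crate, 240 mm long along its x, about 60 mm wide, 22 mm high. Origin on the counter at the middle.
- mug: Bystander: white mug 76 mm across, 85 mm high, off the +y end of the crate on the far side. Origin under its centre.
- napkins: Bystander: wooden napkin box 110 x 110 x 71 mm, left side of the counter. Origin under its centre.
- syrup: Bystander: green bottle 60 mm across, 170 mm high, right side of the counter. Origin under its centre.
- bowl: Bystander: white bowl 120 mm across, 55 mm high, right side of the counter. Origin under its centre.
- bagel0: Mini bagel, 65 mm across, 23 mm high, lying in the crate's +y bay under the leaf; leave it there. Origin under its centre.
- bagel1: Mini bagel, 65 mm across, 23 mm high, lying in the crate's +y bay under the leaf; leave it there. Origin under its centre.
- bagel2: Mini bagel, 65 mm across, 23 mm high, lying in the crate's +y bay under the leaf; leave it there. Origin under its centre.
- bagel3: Mini bagel, 65 mm across, 23 mm high, lying in the crate's +y bay under the leaf; leave it there. Origin under its centre.
Mind the look-alikes: they are no part of the job. There is more than one size of the sign; the one meant has the size given above.

How it is judged (in metres and radians):
On the way, in this order (a step that is already met when the one before it is completed fails the run):
1. the leaf has been turned over and lies flat over the empty bay (value of joint cover above 3.07 rad and y of sign in the frame of crate below 0 m), for 0.2 s.
2. the sign stands in the trough in front of the opened bay (value of joint cover above 3.07 rad and y of sign in the frame of crate above 0.032 m and x of sign in the frame of crate between 0.095 and 0.122 m and z of sign in the frame of crate below 0.012 m and angle between sign's own z axis and vertical below 0.1 rad), for 0.2 s.
At the end, for the whole second after the job is handed in: The leaf lies flat over the -y bay (joint above 3.07 rad, at rest); then the sign, still on the -y side until that moment, stands upright and at rest on the trough's floor, wholly past the spine (centre over 32 mm on the +y side) (all of step 2 and linear speed of sign below 0.01 m/s and velocity of joint cover between -0.05 and 0.05 rad/s); the robot touches nothing.
It fails at once if the leaf is flung or slammed (faster than 3.5 rad/s) (velocity of joint cover above 3.5 rad/s or velocity of joint cover below -3.5 rad/s).
It fails at once if the leaf or the sign is taken between the fingers ((x of the grasp point in the frame of cover_edge between -0.075 and 0.075 m and y of the grasp point in the frame of cover_edge between -0.163 and 0 m and z of the grasp point in the frame of cover_edge between -0.004 and 0.004 m) or (x of the grasp point in the frame of sign between -0.023 and 0.023 m and y of the grasp point in the frame of sign between -0.03 and 0.03 m and z of the grasp point in the frame of sign between 0 and 0.03 m) or (x of the grasp point in the frame of sign between -0.003 and 0.003 m and y of the grasp point in the frame of sign between -0.027 and 0.027 m and z of the grasp point in the frame of sign between 0.03 and 0.075 m)).
It fails at once if the sign is lifted or tipped (z of sign in the frame of crate above 0.018 m or angle between sign's own z axis and vertical above 0.35 rad).
It fails at once if the leaf or the sign is pushed harder than 40 N (contact force between any of the arm, the fingers and cover above 40 N or contact force between the fingers and sign above 40 N).
It fails at once if something else on the counter, or a bagel, is knocked or moved by more than 25 mm (distance of any of honey, tongs, mug, napkins, syrup, bowl, bagel0, bagel1, bagel2, bagel3 from where it was at the start of the episode above 0.025 m).
It also fails if it takes over 61 s, if anything falls off the work surface, if the arm or the gripper's body presses on something with over 40 N, if the wrist force passes 120 N, or if a joint passes its speed limit or range.

## Working session

There is one attempt and no reset: what is moved stays moved. The work goes in short steps, Python scripts to look and compute and a tool call to move; the robot and the scene stay as the last step left them, time stands still between calls to the robot, and variables do not carry over. Pictures are saved under pics/ and viewed, at most 10 in all, crops included, and the job is handed in when it is done.

Besides the shell and the picture viewer there is one more tool, called after "Call:" by a JSON object that holds its "fn" and its "kwargs". apply_moves: Moves the arm, as the interface text tells. Its arguments: {"type":"object","properties":{"series":{"type":"array"},"grip_force":{"type":"number"}},"required":["series"]}

```bash
mkdir -p pics; ls
cat > h.py <<'E'
import numpy as np, cv2
from rig import telemetry, get_image, env
def snap(n,fn=None):
    im=get_image(n)
    if fn: cv2.imwrite('pics/'+fn,im['frame'][:,:,::-1])
    return im
def pts(im):
    """world point per pixel (scene/top) from z_map"""
    h,w=im['z_map'].shape; f=h/2/np.tan(np.radians(im['vertical_fov'])/2)
    v,u=np.mgrid[:h,:w]; d=im['z_map']
    c=np.stack([(u-im['cx'])/f*d,-(v-im['cy'])/f*d,-d],-1)
    return c@np.array(im['attitude']).T+np.array(im['eye'])
E
python3 - <<'E'
from h import *
for n in('top','scene'):
    im=snap(n,n+'0.png'); print(n,im['eye'],np.round(im['attitude'],3).tolist(),im['vertical_fov'],im['cx'],im['cy'],[k for k in im])
    np.savez(n+'0.npz',P=pts(im),F=im['frame'],Z=im['z_map'])
s=telemetry.observe(); print(s); print(env.pinch_z)
E
```

```text
pics
top [ 0.33236712 -0.0108215   1.70761646] [[0.016, 0.99, -0.139], [-1.0, 0.016, -0.006], [-0.003, 0.139, 0.99]] 47.854287730441584 319.78321947324645 196.7713132004716 ['frame', 'z_map', 'vertical_fov', 'cx', 'cy', 'eye', 'attitude']
scene [1.02896021 0.8227083  1.1587631 ] [[-0.88, -0.349, 0.322], [0.474, -0.663, 0.58], [0.011, 0.663, 0.749]] 49.35629476943668 330.471483290074 194.3099502607779 ['frame', 'z_map', 'vertical_fov', 'cx', 'cy', 'eye', 'attitude']
{'time_s': 0.1, 'q': array([-8.47566758e+01,  2.18385707e+01,  7.43793161e+01, -7.24767975e-04,
        8.38572819e+01, -1.23348109e+01]), 'qvel': array([-0.00363449, -0.0237128 , -0.01060413,  0.01773276,  0.00326378,
        0.08991288]), 'joint_efforts': array([ 3.28942158e-03, -4.49223840e+01, -2.31655365e+01, -1.83925545e-04,
        3.75338175e-03, -8.91987241e-06]), 'position': array([ 0.16608282, -0.52405521,  0.23076645]), 'tool_rot': array([[ 9.53305594e-01,  3.02007330e-01, -1.32416822e-04],
       [ 3.02007240e-01, -9.53304738e-01,  1.30530178e-03],
       [ 2.67977122e-04, -1.28434233e-03, -9.99999139e-01]]), 'ft_force': array([ 0.37815699,  0.34017234, -0.46401112]), 'wrist_torque': array([ 0.0427121 , -0.00860117,  0.01677075]), 'gripper_force': 0.0, 'grip_width': 0.08551630673515764}
0.0187
```

View pics/top0.png

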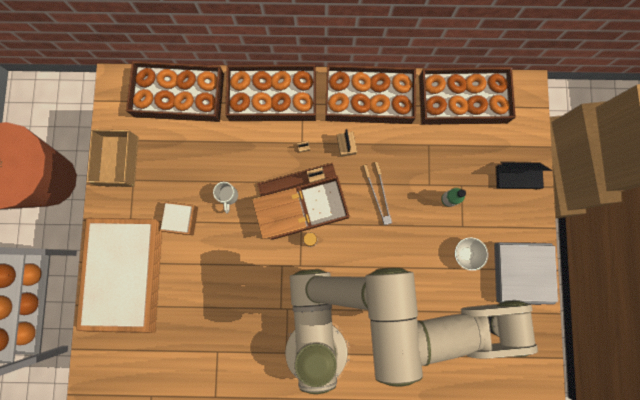

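View pics/scene0.png

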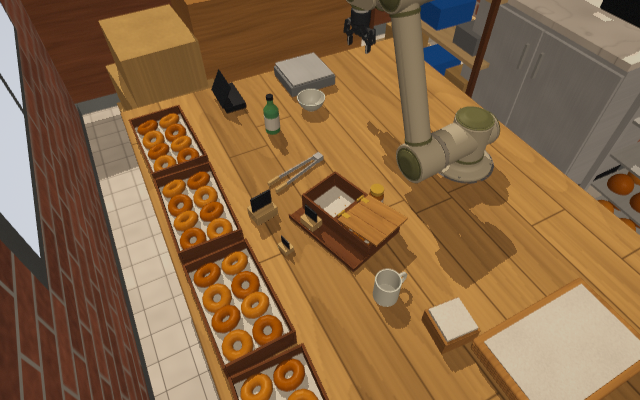

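Run:
```python
from h import *
t=np.load('top0.npz'); s=np.load('scene0.npz')
a=cv2.resize(t['F'][125:250,235:365],None,fx=4.5,fy=4.5,interpolation=cv2.INTER_CUBIC)[:560]
cv2.imwrite('pics/crop_top.png',a[:,:,::-1])
b=cv2.resize(s['F'][165:280,235:415],None,fx=4.4,fy=4.4,interpolation=cv2.INTER_CUBIC)
cv2.imwrite('pics/crop_scene.png',b[:,:,::-1])
P=t['P']; F=t['F'].astype(int)
for n,(u,v) in dict(counter=(300,255),leafmid=(280,212),leafedge=(258,218),leafsp=(298,206),lip=(330,168),sign=(316,174),small=(303,148),big=(346,146),mug=(224,192),honey=(310,239),tongs=(376,190),bay=(322,203),rimR=(345,207),rimB=(330,224)).items(): print(n,np.round(P[v,u],3),F[v,u])
```

```text
counter [0.35  0.069 0.005] [138  98  58]
leafmid [0.501 0.14  0.095] [190 125  72]
leafedge [0.478 0.219 0.097] [196 130  76]
leafsp [0.526 0.077 0.078] [193 128  70]
lip [ 0.683 -0.039  0.006] [119  71  48]
sign [0.649 0.014 0.057] [30 27 21]
small [0.757 0.066 0.021] [206 160 104]
big [ 0.762 -0.098  0.041] [104  82  58]
mug [ 0.585  0.367 -0.001] [164 157 139]
honey [0.407 0.031 0.073] [215 160  73]
tongs [ 0.601 -0.216  0.002] [198 139  82]
bay [ 0.547 -0.01   0.007] [224 219 195]
rimR [ 0.526 -0.094  0.067] [95 59 40]
rimB [ 0.468 -0.042 -0.005] [118  84  52]
```

View pics/crop_top.png

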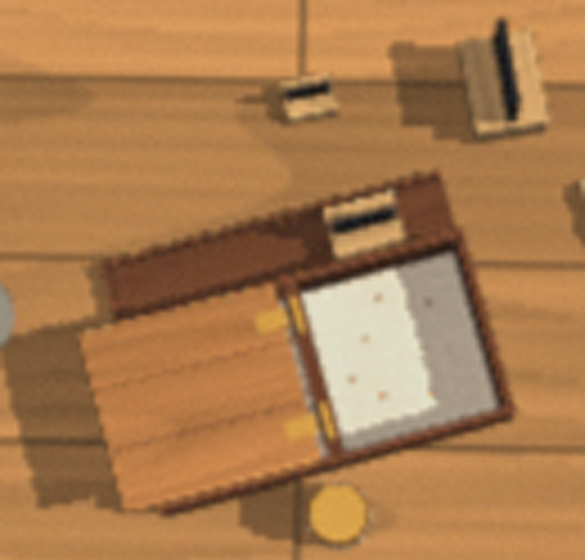

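View pics/crop_scene.png

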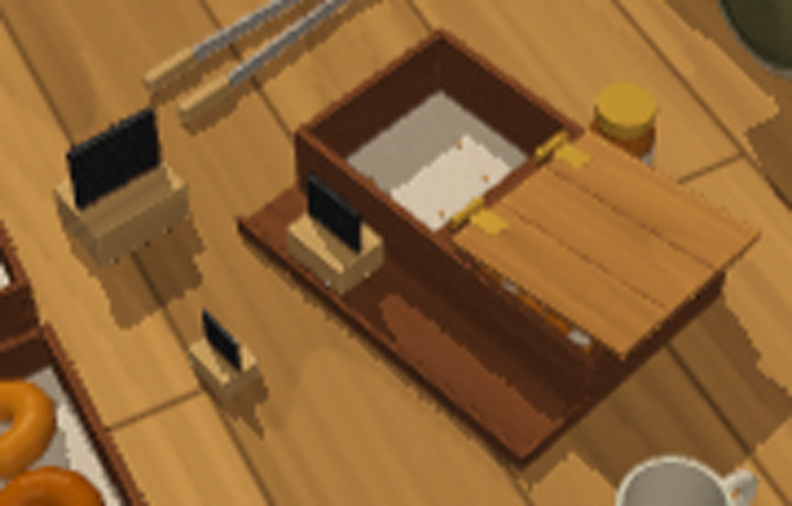

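```bash
cat >> h.py <<'E'
def ray(im,u,v,z):
    h=400; f=h/2/np.tan(np.radians(im['vertical_fov'])/2)
    d=np.array(im['attitude'])@np.array([(u-im['cx'])/f,-(v-im['cy'])/f,-1]); e=np.array(im['eye'])
    return e+d*(z-e[2])/d[2]
E
python3 - <<'E'
from h import *
im=get_image('top')
cs=[((462,237),.07,(.08,-.15)),((512,412),.07,(-.08,-.15)),((165,513),.07,(-.08,.15)),((437,173),.018,(.136,-.15)),((105,260),.018,(.136,.15))]
W=np.array([ray(im,235+c[0][0]/4.5,125+c[0][1]/4.5,c[1])[:2] for c in cs]); L=np.array([c[2] for c in cs])
H=(L-L.mean(0)).T@(W-W.mean(0)); U,S,V=np.linalg.svd(H); R=V.T@U.T; tr=W.mean(0)-R@L.mean(0)
print('R',R,np.linalg.det(R),'o',tr,'yaw',np.arctan2(R[1,0],R[0,0])); print('res mm',np.round(1e3*(W-L@R.T-tr),1))
np.savez('crate.npz',R=R,o=tr)
P=pts(im);F=im['frame'].astype(int)
Q=P.copy();Q[...,:2]=(P[...,:2]-tr)@R
# leaf plane
m=(abs(Q[...,0])<.07)&(Q[...,1]>.02)&(Q[...,1]<.15)&(Q[...,2]>.07)
p=Q[m];A=np.c_[p[:,:2],np.ones(len(p))];c=np.linalg.lstsq(A,p[:,2],rcond=None)[0];print(len(p),c,'angle',np.arctan(c[1]),'z at spine',c[2],'rms',np.std(A@c-p[:,2]))
# sign
hsv=cv2.cvtColor(im['frame'],cv2.COLOR_RGB2HSV)
m=(Q[...,0]>.084)&(Q[...,0]<.14)&(abs(Q[...,1])<.15)&(Q[...,2]>.02)
print('sign n',m.sum(),np.percentile(Q[m],[2,50,98],axis=0).round(3))
k=[(u,v) for v,u in zip(*np.where(m))]
for n,(u,v),z in [('plate',(316,174),.075)]: pass
for n,px in dict(signL=(328,212),signR=(402,205),signBL=(335,257),signBR=(405,240)).items():
    w=ray(im,235+px[0]/4.5,125+px[1]/4.5,.038); print(n,((w[:2]-tr)@R).round(4))
for n,(u,v),z in [('honey',(310,239),.075),('tongs',(376,190),.02),('tongsend',(366,168),.02),('tongsend2',(388,220),.02),('mug',(224,190),.085)]:
    w=ray(im,u,v,z);print(n,w.round(3),((w[:2]-tr)@R).round(3))
E
```

```text
R [[ 0.96091763 -0.27683444]
 [ 0.27683444  0.96091763]] 1.0000000000000002 o [0.52428918 0.05471992] yaw 0.2804982252927129
res mm [[-8.6  0.9]
 [ 1.8  3.2]
 [-1.2 -6.5]
 [ 2.1  5.5]
 [ 5.8 -3.2]]
1390 [0.00256173 0.13442787 0.07675929] angle 0.13362679300924837 z at spine 0.07675929055658662 rms 0.003819071653256343
sign n 208 [[ 0.089 -0.101  0.021]
 [ 0.109 -0.069  0.039]
 [ 0.139  0.133  0.084]]
signL [ 0.1273 -0.0468]
signR [ 0.1168 -0.1082]
signBL [ 0.0888 -0.0425]
signBR [ 0.0874 -0.1028]
honey [0.407 0.031 0.075] [-0.119  0.01 ]
tongs [ 0.598 -0.214  0.02 ] [-0.003 -0.278]
tongsend [ 0.682 -0.176  0.02 ] [ 0.088 -0.265]
tongsend2 [ 0.485 -0.259  0.02 ] [-0.125 -0.29 ]
mug [0.579 0.348 0.085] [0.134 0.267]
```

The sign candidates in the top view are (316,174) standing in the trough, (346,142) a larger one and (303,147) a smaller one. The one in the trough fits: its block measures about 40 x 60 mm and it stands beside the empty bay. The crops confirm this. The leaf covers the +y bay on the left at about 0.13 rad.

My plan is to pitch the closed fingers 50° towards crate +x and use them as a bar under the jutting edge. I'll carry the bar over in an arc.

```bash
cat >> h.py <<'E'
def deltas(W,R=None,p=None,crate=True,off=None):
    """waypoints -> tool-frame shifts in mm for a fixed orientation"""
    s=telemetry.observe(); R=s['tool_rot'] if R is None else R; p=s['position'] if p is None else p
    c=np.load('crate.npz')
    for w in W:
        w=np.array(w,float)
        if crate: w[:2]=c['R']@w[:2]+c['o']
        d=R.T@(w-p)*1e3; print(np.round(d,0),round(np.linalg.norm(d)),w.round(3)); p=w
E
python3 - <<'E'
from h import *
deltas([(.30,-.32,.33),(.38,0,.33),(.402,.28,.33)],crate=False)
E
```

```text
[ 189. -154.  -99.] 263 [ 0.3  -0.32  0.33]
[ 173. -281.    0.] 330 [0.38 0.   0.33]
[ 106. -260.    0.] 281 [0.402 0.28  0.33 ]
```

Call:
{"fn": "apply_moves", "kwargs": {"series": [[32, -26, -17, 0, 0, 0, 0], [32, -26, -17, 0, 0, 0, 0], [32, -26, -17, 0, 0, 0, 0], [31, -26, -16, 0, 0, 0, 0], [31, -25, -16, 0, 0, 0, 0], [31, -25, -16, 0, 0, 0, 0], [29, -47, 0, 0, 0, 0, 0], [29, -47, 0, 0, 0, 0, 0], [29, -47, 0, 0, 0, 0, 0], [29, -47, 0, 0, 0, 0, 0], [29, -47, 0, 0, 0, 0, 0], [28, -46, 0, 0, 0, 1.5, 0]]}}

```text
time_s: 1.65
position: [0.3798, 0.0016, 0.3303]
tool_rot: [[0.961, 0.276, 0.0], [0.276, -0.961, -0.0], [0.0, 0.0, -1.0]]
ft_force: [0.3, -0.5, 0.8]
grip_width: 0.0001
gripper_force: 0.0
```

Call:
{"fn": "apply_moves", "kwargs": {"series": [[18, -43, 0, 0, 0, 0, 0], [18, -43, 0, 0, 0, 0, 0], [18, -43, 0, 0, 0, 0, 0], [18, -43, 0, 0, 0, 0, 0], [17, -44, 0, 0, 0, 0, 0], [17, -44, 0, 0, 0, 0, 0], [0, 0, 0, 0, 0, 0, 0], [0, 0, 0, 0, 0, 0, 0]]}}

```text
time_s: 2.65
position: [0.4095, 0.2785, 0.3301]
tool_rot: [[0.961, 0.277, -0.001], [0.277, -0.961, -0.001], [-0.001, 0.0, -1.0]]
ft_force: [0.1, -0.8, 0.4]
grip_width: 0.0001
gripper_force: 0.0
```

Call:
{"fn": "apply_moves", "kwargs": {"series": [[0, 0, 0, 0, 10, 0, 0], [0, 0, 0, 0, 10, 0, 0], [0, 0, 0, 0, 10, 0, 0], [0, 0, 0, 0, 10, 0, 0], [0, 0, 0, 0, 10, 0, 0], [0, 0, 0, 0, 0, 0, 0], [0, 0, 0, 0, 0, 0, 0]]}}

```text
time_s: 3.52
position: [0.4106, 0.2784, 0.3314]
tool_rot: [[0.619, 0.275, 0.736], [0.177, -0.961, 0.211], [0.765, 0.0, -0.644]]
ft_force: [1.0, -0.2, 1.0]
grip_width: 0.0004
gripper_force: 0.0
```

Run:
```python
from h import *
deltas([(-.055,.25,.33),(-.055,.25,.045),(-.055,.172,.045)])
print(telemetry.observe()['q'].round(1))
a=snap('scene')['frame'];b=snap('top')['frame']
a=cv2.resize(a[120:320,220:460],(480,400));b=cv2.resize(b[130:290,200:392],(480,400))
cv2.imwrite('pics/m1.png',np.vstack([a[:300],b[:300]])[:,:,::-1])
```

```text
[-6. -4. -5.] 9 [0.402 0.28  0.33 ]
[-218.   -0.  183.] 285 [0.402 0.28  0.045]
[ 0. 78.  0.] 78 [0.424 0.205 0.045]
[ 23.5  -3.4 104.6 -11.7  29.7 105. ]
```

View pics/m1.png

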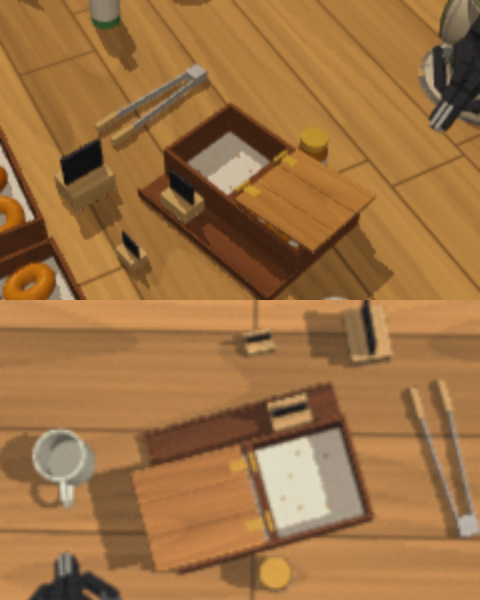

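The fingers are shut and pitched, beside the mug (top view about (225,190)), and clear of everything. Next I descend beside the leaf edge.

Call:
{"fn": "apply_moves", "kwargs": {"series": [[-34, -4, 21, 0, 0, 0, 0], [-31, 0, 26, 0, 0, 0, 0], [-31, 0, 26, 0, 0, 0, 0], [-31, 0, 26, 0, 0, 0, 0], [-31, 0, 26, 0, 0, 0, 0], [-31, 0, 26, 0, 0, 0, 0], [-35, 0, 27, 0, 0, 0, 0], [0, 0, 0, 0, 0, 0, 0], [0, 0, 0, 0, 0, 0, 0]]}}

```text
time_s: 4.75
position: [0.4281, 0.2412, 0.1673]
tool_rot: [[0.619, 0.301, 0.726], [0.348, -0.933, 0.091], [0.705, 0.196, -0.682]]
ft_force: [-0.9, -0.8, 0.1]
grip_width: -0.0001
gripper_force: 0.0
```

Run:
```python
from h import *
s=telemetry.observe();print(s['q'].round(1),s['ft_force'].round(1))
deltas([(-.055,.172,.045)])
im=snap('top');np.savez('top1.npz',P=pts(im),F=im['frame'])
a=snap('scene')['frame'];b=im['frame']
a=cv2.resize(a[150:300,280:460],(720,600));b=cv2.resize(b[150:270,210:354],(720,600))
cv2.imwrite('pics/m2.png',np.hstack([cv2.resize(a,(400,333)),cv2.resize(b,(400,333))])[:,:,::-1])
```

```text
[ 20.9  12.1 120.2 -81.4  10.1 165.2] [-0.9 -0.8  0.1]
[-102.    9.   77.] 128 [0.424 0.205 0.045]
```

View pics/m2.png

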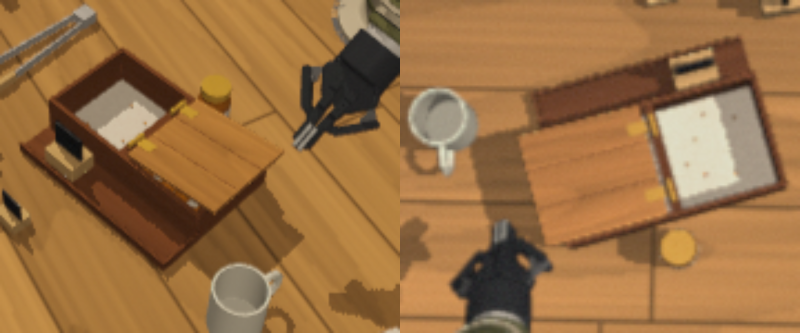

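The forward pitch runs into the wrist limits (q4 at -81, q5 at 10, q6 at 165). The picture shows the tips clear of the leaf and nothing touched. I'll back up and tilt sideways instead, pointing along crate -y and down, which keeps the wrist well bent.

Call:
{"fn": "apply_moves", "kwargs": {"series": [[31, 0, -26, 0, 0, 0, 0], [31, 0, -26, 0, 0, 0, 0], [31, 0, -26, 0, 0, 0, 0], [31, 0, -26, 0, 0, 0, 0], [0, 0, 0, 0, 0, 0, 0], [0, 0, 0, 0, 0, 0, 0], [0, 0, 0, 0, 0, 0, 0]]}}

```text
time_s: 5.72
position: [0.432, 0.2629, 0.2913]
tool_rot: [[0.615, 0.281, 0.737], [0.345, -0.936, 0.069], [0.709, 0.211, -0.673]]
ft_force: [0.5, -0.4, -0.3]
grip_width: 0.0001
gripper_force: 0.0
```

```bash
cat >> h.py <<'E'
from scipy.spatial.transform import Rotation as Ro
def target_rot(b):
    c=np.load('crate.npz')['R']; x=np.r_[c[:,0],0]; y=-np.r_[c[:,1],0]; R=np.c_[x,y,[0,0,-1]]
    return R@Ro.from_euler('x',-b,degrees=True).as_matrix()
def turn(b):
    s=telemetry.observe(); d=Ro.from_matrix(s['tool_rot'].T@target_rot(b)).as_rotvec(degrees=True); print('turn',d.round(1),np.linalg.norm(d).round(1),'q',s['q'].round(1),'F',s['ft_force'].round(1))
E
python3 - <<'E'
from h import *
turn(0);print(telemetry.observe()['position'])
E
```

```text
turn [ 11.3 -46.4   5.6] 48.1 q [ 25.4   2.1 105.2 -30.1  30.3 113.8] F [ 0.5 -0.4 -0.3]
[0.43197573 0.26292568 0.29129254]
```

Call:
{"fn": "apply_moves", "kwargs": {"series": [[0, 0, 0, 2.3, -9.3, 1.1, 0], [0, 0, 0, 2.3, -9.3, 1.1, 0], [0, 0, 0, 2.3, -9.3, 1.1, 0], [0, 0, 0, 2.2, -9.3, 1.1, 0], [0, 0, 0, 2.2, -9.2, 1.2, 0], [0, 0, 0, 0, 0, 0, 0], [0, 0, 0, 0, 0, 0, 0]]}}

```text
time_s: 6.6
position: [0.432, 0.2631, 0.2919]
tool_rot: [[0.961, 0.277, 0.003], [0.277, -0.961, 0.0], [0.003, 0.0, -1.0]]
ft_force: [-1.1, -0.8, -0.1]
grip_width: 0.0001
gripper_force: 0.0
```

Run:
```python
from h import *
turn(0);turn(45);print(telemetry.observe()['position'])
deltas([(-.02,.26,.30)])
```

```text
turn [ 0.  -0.2  0. ] 0.2 q [17.9 15.  74.4 -0.  90.4 91.8] F [-1.1 -0.8 -0.1]
turn [-45.   -0.2  -0. ] 45.0 q [17.9 15.  74.4 -0.  90.4 91.8] F [-1.1 -0.8 -0.1]
[0.43197214 0.26310958 0.29186899]
[ 11. -34.  -8.] 37 [0.433 0.299 0.3  ]
```

Call:
{"fn": "apply_moves", "kwargs": {"series": [[11, -34, -8, 0, 0, 0, 0], [0, 0, 0, -9, 0, 0, 0], [0, 0, 0, -9, 0, 0, 0], [0, 0, 0, -9, 0, 0, 0], [0, 0, 0, -9, 0, 0, 0], [0, 0, 0, -9, 0, 0, 0], [0, 0, 0, 0, 0, 0, 0], [0, 0, 0, 0, 0, 0, 0]]}}

```text
time_s: 7.6
position: [0.4333, 0.2988, 0.3013]
tool_rot: [[0.961, 0.195, 0.198], [0.278, -0.683, -0.676], [0.004, 0.704, -0.71]]
ft_force: [0.5, -0.3, 0.4]
grip_width: -0.0
gripper_force: 0.0
```

Run:
```python
from h import *
turn(45);print(telemetry.observe()['position'])
deltas([(-.02,.26,.05),(-.02,.164,.05)])
```

```text
turn [-0.2 -0.2 -0.1] 0.3 q [ 39.9  27.9  65.  -41.8 104.2 109.5] F [ 0.5 -0.3  0.4]
[0.43334683 0.29884132 0.30129713]
[  -1. -177.  178.] 251 [0.433 0.299 0.05 ]
[-0. 68. 68.] 96 [0.46  0.207 0.05 ]
```

Call:
{"fn": "apply_moves", "kwargs": {"series": [[0, -30, 30, 0, 0, 0, 0], [0, -30, 30, 0, 0, 0, 0], [0, -30, 30, 0, 0, 0, 0], [0, -30, 30, 0, 0, 0, 0], [0, -30, 30, 0, 0, 0, 0], [0, -27, 28, 0, 0, 0, 0], [0, 34, 34, 0, 0, 0, 0], [0, 10, 10, 0, 0, 0, 0], [0, 0, 0, 0, 0, 0, 0], [0, 0, 0, 0, 0, 0, 0]]}}

```text
time_s: 8.85
position: [0.4516, 0.2396, 0.0502]
tool_rot: [[0.961, 0.194, 0.198], [0.277, -0.682, -0.677], [0.004, 0.706, -0.708]]
ft_force: [-0.4, 0.1, 0.0]
grip_width: -0.0001
gripper_force: 0.0
```

Run:
```python
from h import *
turn(45);deltas([(-.02,.164,.05)])
a=snap('scene')['frame'];b=snap('top')['frame']
a=cv2.resize(a[170:290,320:440],(400,400),interpolation=2);b=cv2.resize(b[160:250,225:315],(400,400),interpolation=2)
cv2.imwrite('pics/m3.png',np.hstack([a,b])[:,:,::-1])
```

```text
turn [-0.1 -0.2 -0.1] 0.3 q [ 34.2  41.4  87.4 -44.3  74.  129.9] F [-0.4  0.1  0. ]
[-1. 24. 24.] 34 [0.46  0.207 0.05 ]
```

View pics/m3.png

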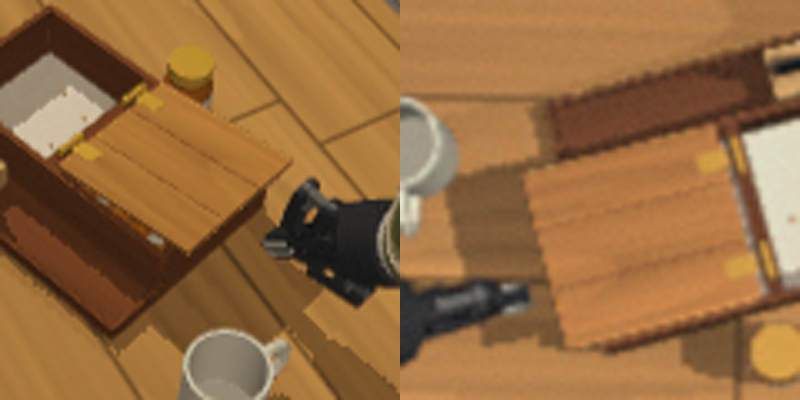

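The tips sit low and about 2 cm outside the leaf's free edge, so they can slip under it. Now I work out the arc.

Run:
```python
from h import *
k=.0103;T=[(-.02,.164,.05)]
for f in np.arange(3,136,8):
    r=np.interp(f,[0,20,135],[.157,.155,.155]);a=np.radians(f);T.append((-.02,r*np.cos(a)+k,.074+r*np.sin(a)-k))
for f in np.arange(143,182,7.5):
    r=np.interp(f,[135,180],[.128,.15]);a=np.radians(min(f,180));T.append((-.02,r*np.cos(a)-k,.074+.004+r*np.sin(a)+k))
deltas(T,R=target_rot(45))
```

```text
[-1. 24. 24.] 34 [0.46  0.207 0.05 ]
[ -0.  14. -17.] 22 [0.459 0.209 0.072]
[ -0.  18. -13.] 22 [0.46  0.206 0.093]
[ -0.  19. -10.] 22 [0.462 0.2   0.114]
[ 0. 20. -8.] 22 [0.464 0.192 0.134]
[-0. 21. -5.] 22 [0.467 0.181 0.153]
[-0. 22. -2.] 22 [0.471 0.168 0.169]
[ 0. 22.  1.] 22 [0.475 0.153 0.184]
[ 0. 21.  4.] 22 [0.48  0.136 0.197]
[ 0. 21.  7.] 22 [0.485 0.117 0.206]
[ 0. 19.  9.] 22 [0.491 0.098 0.213]
[-0. 18. 12.] 22 [0.497 0.077 0.218]
[-0. 16. 14.] 22 [0.503 0.056 0.219]
[ 0. 14. 17.] 22 [0.509 0.036 0.217]
[-0. 11. 18.] 22 [0.515 0.016 0.212]
[ 0.  9. 20.] 22 [ 0.52  -0.004  0.204]
[-0.  6. 21.] 22 [ 0.526 -0.022  0.194]
[ 0.  3. 21.] 22 [ 0.53  -0.039  0.181]
[ 0.  8. 26.] 28 [ 0.537 -0.062  0.168]
[-0.  0. 18.] 18 [ 0.541 -0.074  0.155]
[-0. -2. 18.] 18 [ 0.544 -0.085  0.14 ]
[ 0. -5. 18.] 19 [ 0.546 -0.094  0.124]
[-0. -8. 18.] 19 [ 0.548 -0.101  0.106]
[ 0. -9. 16.] 18 [ 0.549 -0.105  0.088]
```

Call:
{"fn": "apply_moves", "kwargs": {"series": [[0, 8, 8, 0, 0, 0, 0], [0, 8, 8, 0, 0, 0, 0], [0, 8, 8, 0, 0, 0, 0], [0, 0, 0, 0, 0, 0, 0]]}}

```text
time_s: 9.45
position: [0.4609, 0.2052, 0.0496]
tool_rot: [[0.961, 0.194, 0.196], [0.276, -0.68, -0.679], [0.002, 0.707, -0.707]]
ft_force: [0.1, -0.6, 0.3]
grip_width: 0.0001
gripper_force: 0.0
```

No contact. I lift gently first, then look.

Call:
{"fn": "apply_moves", "kwargs": {"series": [[0, 7, -9, 0, 0, 0, 0], [0, 7, -8, 0, 0, 0, 0], [0, 9, -7, 0, 0, 0, 0], [0, 9, -6, 0, 0, 0, 0], [0, 10, -5, 0, 0, 0, 0], [0, 9, -5, 0, 0, 0, 0], [0, 0, 0, 0, 0, 0, 0]]}}

```text
time_s: 10.32
position: [0.463, 0.1983, 0.1148]
tool_rot: [[0.961, 0.194, 0.198], [0.277, -0.68, -0.679], [0.003, 0.707, -0.707]]
ft_force: [-0.1, -1.3, -0.3]
grip_width: -0.0005
gripper_force: 0.0
```

```bash
cat >> h.py <<'E'
def cover():
    im=get_image('top');P=pts(im);c=np.load('crate.npz');Q=P.copy();Q[...,:2]=(P[...,:2]-c['o'])@c['R']
    F=im['frame'].astype(int)
    m=(abs(Q[...,0])<.065)&(abs(Q[...,1])<.2)&(Q[...,2]>.055)&(Q[...,2]<.26)&(F[...,0]-F[...,2]>60)&(F[...,0]>110)
    p=Q[m]-[0,0,.074];r=np.hypot(p[:,1],p[:,2]);p=p[(r>.04)&(r<.19)];a=np.degrees(np.arctan2(p[:,2],p[:,1]))
    print('leaf pts',len(p),'angle pct',np.percentile(a,[10,50,90]).round(1))
E
python3 - <<'E'
from h import *
cover();turn(45)
E
```

```text
leaf pts 1369 angle pct [22.1 24.8 27.8]
turn [-0.  -0.1 -0.1] 0.1 q [ 30.   34.5  88.3 -45.   76.  122.9] F [-0.8 -0.1  0.3]
```

The leaf follows, now at about 25°. Continuing along the arc.

Call:
{"fn": "apply_moves", "kwargs": {"series": [[0, 20, -8, 0, 0, 0, 0], [0, 21, -5, 0, 0, 0, 0], [0, 22, -2, 0, 0, 0, 0], [0, 22, 1, 0, 0, 0, 0], [0, 21, 4, 0, 0, 0, 0], [0, 21, 7, 0, 0, 0, 0], [0, 19, 9, 0, 0, 0, 0], [0, 18, 12, 0, 0, 0, 0], [0, 0, 0, 0, 0, 0, 0]]}}

```text
time_s: 11.5
position: [0.4982, 0.074, 0.217]
tool_rot: [[0.961, 0.194, 0.196], [0.275, -0.68, -0.679], [0.002, 0.707, -0.707]]
ft_force: [-0.3, 0.0, 0.5]
grip_width: 0.0
gripper_force: 0.0
```

Run:
```python
from h import *
cover();turn(45)
```

```text
leaf pts 322 angle pct [-3.8 84.1 85.5]
turn [-0.  -0.  -0.1] 0.1 q [ 15.9  23.1  88.6 -47.1  74.7 105.6] F [-0.5  0.1 -0.5]
```

Call:
{"fn": "apply_moves", "kwargs": {"series": [[0, 16, 14, 0, 0, 0, 0], [0, 14, 17, 0, 0, 0, 0], [0, 11, 18, 0, 0, 0, 0], [0, 9, 20, 0, 0, 0, 0], [0, 6, 21, 0, 0, 0, 0], [0, 3, 21, 0, 0, 0, 0], [0, 8, 26, 0, 0, 0, 0], [0, 0, 18, 0, 0, 0, 0], [0, 0, 0, 0, 0, 0, 0]]}}

```text
time_s: 12.68
position: [0.5415, -0.0759, 0.1536]
tool_rot: [[0.961, 0.196, 0.195], [0.276, -0.68, -0.679], [-0.0, 0.706, -0.708]]
ft_force: [0.5, -0.3, 0.2]
grip_width: 0.0001
gripper_force: 0.0
```

Run:
```python
from h import *
cover();turn(45);deltas([(-.02,-.16,.088)])
```

```text
leaf pts 884 angle pct [146.4 149.2 151.3]
turn [-0. -0. -0.] 0.1 q [ -2.1  26.9  94.9 -54.2  55.9 102.9] F [ 0.2 -0.1 -0.5]
[ -1. -26.  68.] 73 [ 0.549 -0.105  0.088]
```

Now the last part, slowing at the end and pressing a few mm past nominal in small steps.

Call:
{"fn": "apply_moves", "kwargs": {"series": [[0, -2, 18, 0, 0, 0, 0], [0, -5, 18, 0, 0, 0, 0], [0, -7, 15, 0, 0, 0, 0], [0, -6, 9, 0, 0, 0, 0], [0, -3, 4, 0, 0, 0, 0], [0, -1, 1, 0, 0, 0, 0], [0, 0, 0, 0, 0, 0, 0]]}}

```text
time_s: 13.6
position: [0.5502, -0.1035, 0.0921]
tool_rot: [[0.961, 0.195, 0.198], [0.277, -0.68, -0.679], [0.002, 0.707, -0.707]]
ft_force: [-0.9, 0.2, -0.3]
grip_width: 0.0001
gripper_force: 0.0
```

Run:
```python
from h import *
cover();turn(45);deltas([(-.02,-.16,.088)])
```

```text
leaf pts 840 angle pct [171.2 175.  177.3]
turn [-0.  -0.1 -0.1] 0.2 q [ -5.4  32.9  97.8 -60.9  48.8 110.7] F [-0.   0.  -0.4]
[-1. -2.  3.] 4 [ 0.549 -0.105  0.088]
```

Call:
{"fn": "apply_moves", "kwargs": {"series": [[0, -1.5, 1.5, 0, 0, 0, 0], [0, -1.5, 1.5, 0, 0, 0, 0], [0, 0, 0, 0, 0, 0, 0]]}}

```text
time_s: 14.02
position: [0.5501, -0.1036, 0.0874]
tool_rot: [[0.961, 0.195, 0.197], [0.277, -0.68, -0.679], [0.002, 0.707, -0.708]]
ft_force: [-0.2, 0.4, -0.3]
grip_width: 0.0001
gripper_force: 0.0
```

Call:
{"fn": "apply_moves", "kwargs": {"series": [[0, -1, 1, 0, 0, 0, 0], [0, 0, 0, 0, 0, 0, 0]]}}

```text
time_s: 14.28
position: [0.55, -0.1037, 0.086]
tool_rot: [[0.961, 0.195, 0.197], [0.277, -0.68, -0.679], [0.002, 0.707, -0.708]]
ft_force: [-0.4, -0.1, 0.3]
grip_width: 0.0001
gripper_force: 0.0
```

Call:
{"fn": "apply_moves", "kwargs": {"series": [[0, -1, 1, 0, 0, 0, 0], [0, 0, 0, 0, 0, 0, 0]]}}

```text
time_s: 14.52
position: [0.5501, -0.1037, 0.0846]
tool_rot: [[0.961, 0.195, 0.197], [0.277, -0.68, -0.679], [0.002, 0.707, -0.708]]
ft_force: [-0.3, -0.2, -0.3]
grip_width: 0.0001
gripper_force: 0.0
```

Call:
{"fn": "apply_moves", "kwargs": {"series": [[0, -1, 1, 0, 0, 0, 0], [0, 0, 0, 0, 0, 0, 0]]}}

```text
time_s: 14.78
position: [0.5501, -0.1037, 0.0832]
tool_rot: [[0.961, 0.195, 0.197], [0.277, -0.68, -0.679], [0.002, 0.707, -0.708]]
ft_force: [0.2, 0.1, -0.2]
grip_width: -0.0001
gripper_force: 0.0
```

Call:
{"fn": "apply_moves", "kwargs": {"series": [[0, -1, 1, 0, 0, 0, 0], [0, 0, 0, 0, 0, 0, 0]]}}

```text
time_s: 15.02
position: [0.5502, -0.1037, 0.0823]
tool_rot: [[0.961, 0.195, 0.198], [0.277, -0.68, -0.679], [0.002, 0.707, -0.707]]
ft_force: [-0.4, 0.7, 5.3]
grip_width: -0.0001
gripper_force: 2.0
```

Run:
```python
from h import *
cover();turn(45)
```

```text
leaf pts 834 angle pct [-179.3  177.2  179.4]
turn [ 0.  -0.1 -0.1] 0.1 q [ -5.4  33.9  98.2 -62.   48.1 112.4] F [-0.4  0.2  4.6]
```

Force rises to 5 N and the leaf reads 177°, which is what its top face should read when flat, so it is on its stop. Retreat, untilt, and go to the sign.

Call:
{"fn": "apply_moves", "kwargs": {"series": [[0, 8, -8, 0, 0, 0, 0], [0, 25, -25, 0, 0, 0, 0], [0, 30, -30, 0, 0, 0, 0], [0, 30, -30, 0, 0, 0, 0], [0, 0, 0, 9, 0, 0, 0], [0, 0, 0, 9, 0, 0, 0], [0, 0, 0, 9, 0, 0, 0], [0, 0, 0, 9, 0, 0, 0], [0, 0, 0, 9, 0, 0, 0], [0, 0, 0, 0, 0, 0, 0], [0, 0, 0, 0, 0, 0, 0]]}}

```text
time_s: 16.45
position: [0.5496, -0.1034, 0.2135]
tool_rot: [[0.961, 0.278, 0.002], [0.278, -0.961, -0.001], [0.002, 0.001, -1.0]]
ft_force: [-0.3, 0.4, 0.9]
grip_width: -0.0
gripper_force: 0.0
```

Run:
```python
from h import *
cover();turn(0);deltas([(.108,-.137,.21),(.108,-.137,.02)])
im=snap('top');P=pts(im);c=np.load('crate.npz')
a=cv2.resize(im['frame'][125:245,250:400],None,fx=5,fy=5,interpolation=2)
cv2.imwrite('pics/m4.png',a[:,:,::-1])
```

```text
leaf pts 439 angle pct [-178.9  176.3  179.2]
turn [ 0.1 -0.1  0.1] 0.1 q [-22.8  23.4  74.8   0.   81.7  51.1] F [-1.2  1.   0.7]
[127. -21.   4.] 129 [ 0.666 -0.047  0.21 ]
[ -0.  -0. 190.] 190 [ 0.666 -0.047  0.02 ]
```

View pics/m4.png

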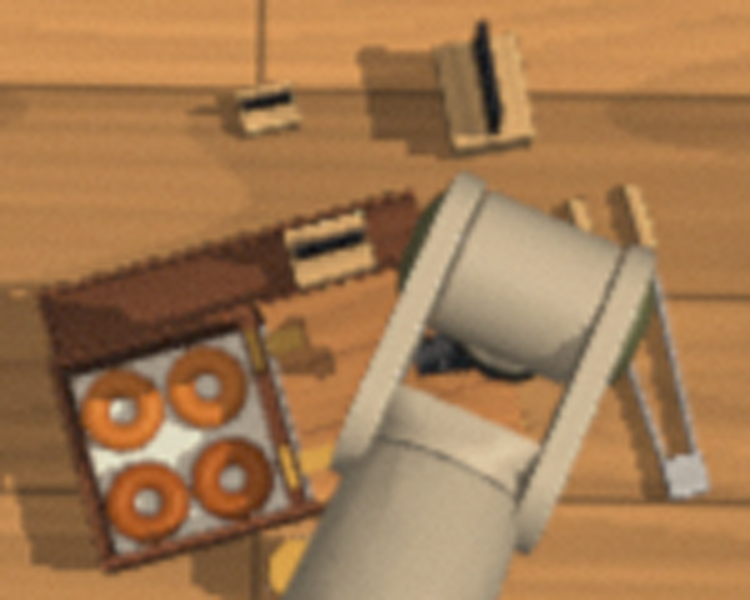

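The leaf now lies over the former empty bay. The four bagels are visible and undisturbed, and the sign still stands at crop pixel (328,247). The gripper's knuckles could hit the plate if the tool is vertical, so I lean it 40° back towards -y so that only the tips reach the block.

Call:
{"fn": "apply_moves", "kwargs": {"series": [[42, -3, 4, 0, 0, 0, 0], [42, -3, 0, 0, 0, 0, 0], [43, -2, 0, 0, 0, 0, 0], [0, 0, 0, 10, 0, 0, 0], [0, 0, 0, 10, 0, 0, 0], [0, 0, 0, 10, 0, 0, 0], [0, 0, 0, 10, 0, 0, 0], [0, 0, 0, 0, 0, 0, 0], [0, 0, 0, 0, 0, 0, 0]]}}

```text
time_s: 17.68
position: [0.6698, -0.0598, 0.2103]
tool_rot: [[0.96, 0.216, -0.176], [0.278, -0.738, 0.615], [0.003, -0.64, -0.768]]
ft_force: [-1.0, 1.4, 0.1]
grip_width: 0.0001
gripper_force: 0.0
```

Run:
```python
from h import *
turn(-40);deltas([(.108,-.155,.06),(.108,-.155,.021)])
```

```text
turn [ 0.2 -0.1  0.2] 0.3 q [-26.   45.9  42.9  32.1 116.3  55.8] F [-1.   1.4  0.1]
[ -1. 100. 112.] 150 [ 0.671 -0.064  0.06 ]
[-0. 25. 30.] 39 [ 0.671 -0.064  0.021]
```

Call:
{"fn": "apply_moves", "kwargs": {"series": [[0, 33, 37, 0, 0, 0, 0], [0, 33, 37, 0, 0, 0, 0], [0, 34, 38, 0, 0, 0, 0], [0, 0, 0, 0, 0, 0, 0]]}}

```text
time_s: 18.18
position: [0.67, -0.0634, 0.0577]
tool_rot: [[0.96, 0.212, -0.182], [0.279, -0.735, 0.618], [-0.003, -0.644, -0.765]]
ft_force: [0.3, -0.2, 0.2]
grip_width: -0.0002
gripper_force: 0.0
```

Run:
```python
from h import *
turn(-40);deltas([(.108,-.155,.021),(.108,-.115,.021),(.108,.015,.021)])
a=snap('scene')['frame'];b=snap('top')['frame']
a=cv2.resize(a[150:280,250:380],(400,400),interpolation=2);b=cv2.resize(b[140:230,280:370],(400,400),interpolation=2)
cv2.imwrite('pics/m5.png',np.hstack([a,b])[:,:,::-1])
```

```text
turn [-0.1  0.2  0. ] 0.2 q [-26.3  53.5  52.3  29.  102.2  46.6] F [ 0.3 -0.2  0.2]
[ 1. 25. 27.] 37 [ 0.671 -0.064  0.021]
[  0. -31.  26.] 40 [ 0.66  -0.026  0.021]
[  0. -99.  84.] 130 [0.624 0.099 0.021]
```

View pics/m5.png

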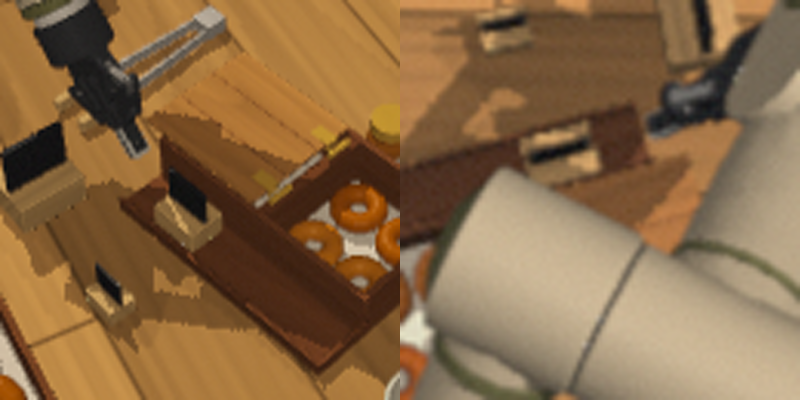

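The tips hang just off the open end of the trough, in line with the sign, and clear of the tongs and the big look-alike. Lower and push.

Call:
{"fn": "apply_moves", "kwargs": {"series": [[0, 12, 13, 0, 0, 0, 0], [0, 13, 14, 0, 0, 0, 0], [0, -16, 13, 0, 0, 0, 0], [0, -15, 13, 0, 0, 0, 0], [0, 0, 0, 0, 0, 0, 0]]}}

```text
time_s: 18.9
position: [0.6601, -0.027, 0.0224]
tool_rot: [[0.96, 0.214, -0.179], [0.279, -0.735, 0.618], [0.001, -0.644, -0.765]]
ft_force: [0.8, -0.2, -1.1]
grip_width: 0.0
gripper_force: 0.0
```

Call:
{"fn": "apply_moves", "kwargs": {"series": [[0, -10, 8, 0, 0, 0, 0], [0, -10, 8, 0, 0, 0, 0], [0, -10, 9, 0, 0, 0, 0], [0, 0, 0, 0, 0, 0, 0]]}}

```text
time_s: 19.4
position: [0.6494, 0.0108, 0.0232]
tool_rot: [[0.96, 0.214, -0.178], [0.279, -0.735, 0.618], [0.002, -0.644, -0.765]]
ft_force: [0.7, 0.4, 0.3]
grip_width: 0.0002
gripper_force: 0.0
```

```bash
cat >> h.py <<'E'
def sign():
    im=get_image('scene');P=pts(im);c=np.load('crate.npz');Q=P.copy();Q[...,:2]=(P[...,:2]-c['o'])@c['R'];F=im['frame'].astype(int)
    m=(Q[...,0]>.085)&(Q[...,0]<.14)&(abs(Q[...,1])<.15)&(Q[...,2]>.028)&(Q[...,2]<.044)&(F[...,0]>130)
    print('sign',m.sum(),np.percentile(Q[m],[3,50,97],axis=0).round(3).tolist() if m.sum() else '')
E
python3 - <<'E'
from h import *
turn(-40);sign();deltas([(.108,.015,.021)])
E
```

```text
turn [-0.1 -0.   0.1] 0.2 q [-21.6  52.2  62.3  30.7  92.3  46. ] F [0.7 0.4 0.3]
sign 96 [[0.096, -0.069, 0.033], [0.126, -0.035, 0.037], [0.136, -0.011, 0.041]]
[  0. -69.  61.] 93 [0.624 0.099 0.021]
```

Call:
{"fn": "apply_moves", "kwargs": {"series": [[0, -10, 9, 0, 0, 0, 0], [0, -10, 9, 0, 0, 0, 0], [0, -10, 9, 0, 0, 0, 0], [0, -10, 9, 0, 0, 0, 0], [0, -10, 9, 0, 0, 0, 0], [0, -10, 9, 0, 0, 0, 0], [0, -6, 5, 0, 0, 0, 0], [0, -3, 2, 0, 0, 0, 0], [0, -1, 1, 0, 0, 0, 0], [0, 0, 0, 0, 0, 0, 0], [0, 0, 0, 0, 0, 0, 0]]}}

```text
time_s: 20.82
position: [0.6239, 0.0992, 0.0205]
tool_rot: [[0.961, 0.213, -0.177], [0.277, -0.735, 0.619], [0.002, -0.643, -0.766]]
ft_force: [0.4, -0.0, -0.5]
grip_width: 0.0002
gripper_force: 0.0
```

Run:
```python
from h import *
turn(-40);sign();deltas([(.108,.018,.023),(.108,-.06,.023)])
```

```text
turn [-0.  -0.1  0.1] 0.1 q [-15.2  49.3  70.2  33.6  85.   48.2] F [ 0.4 -0.  -0.5]
sign 103 [[0.096, 0.025, 0.033], [0.126, 0.056, 0.037], [0.136, 0.079, 0.041]]
[ 0. -4. -0.] 4 [0.623 0.102 0.023]
[ -0.  60. -50.] 78 [0.645 0.027 0.023]
```

Call:
{"fn": "apply_moves", "kwargs": {"series": [[0, -6, 4, 0, 0, 0, 0], [0, -4, 3, 0, 0, 0, 0], [0, -2, 2, 0, 0, 0, 0], [0, 0, 0, 0, 0, 0, 0], [0, 0, 0, 0, 0, 0, 0], [0, 8, -7, 0, 0, 0, 0], [0, 22, -20, 0, 0, 0, 0], [0, -23, -28, 0, 0, 0, 0], [0, -20, -32, 0, 0, 0, 0], [0, -20, -32, 0, 0, 0, 0], [0, 20, -40, 0, 0, 0, 0], [0, 0, 0, 0, 0, 0, 0]]}}

```text
time_s: 22.38
position: [0.6462, 0.0218, 0.1526]
tool_rot: [[0.962, 0.213, -0.172], [0.274, -0.737, 0.618], [0.005, -0.641, -0.767]]
ft_force: [-0.0, 0.4, -0.0]
grip_width: 0.0
gripper_force: 0.0
```

Run:
```python
from h import *
sign();cover();s=telemetry.observe();print(s['position'],s['ft_force'])
a=snap('scene')['frame'];b=snap('top')['frame']
a=cv2.resize(a[150:280,260:420],(400,325),interpolation=2);b=cv2.resize(b[150:250,245:368],(400,325),interpolation=2)
cv2.imwrite('pics/m6.png',np.hstack([a,b])[:,:,::-1])
```

```text
sign 112 [[0.097, 0.04, 0.033], [0.127, 0.07, 0.037], [0.137, 0.094, 0.042]]
leaf pts 218 angle pct [-177.3  175.4  178.9]
[0.64489148 0.02449759 0.15102244] [ 0.74000035  0.74139835 -0.44412187]
```

View pics/m6.png

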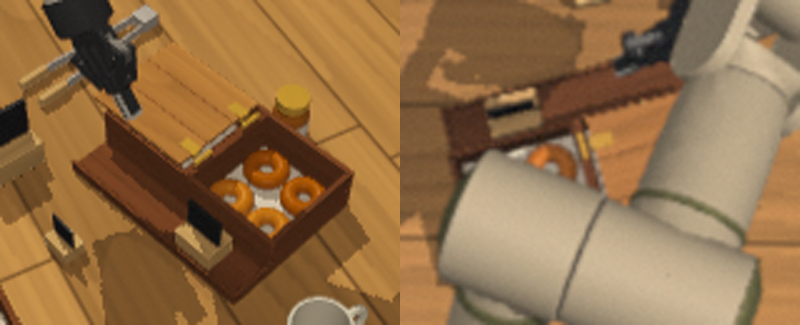

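The sign stands upright in the trough at (205,240) in the left crop, wholly in front of the open bay. The leaf is flat and the bagels are in place. Move up to clear everything, then hand in.

Call:
{"fn": "apply_moves", "kwargs": {"series": [[0, -30, -35, 0, 0, 0, 0], [0, -30, -35, 0, 0, 0, 0], [0, 0, 0, 0, 0, 0, 0], [0, 0, 0, 0, 0, 0, 0], [0, 0, 0, 0, 0, 0, 0]]}}

```text
time_s: 23.2
position: [0.6443, 0.0262, 0.2422]
tool_rot: [[0.961, 0.212, -0.179], [0.278, -0.735, 0.619], [-0.001, -0.645, -0.765]]
ft_force: [-0.0, -0.8, -0.4]
grip_width: -0.0003
gripper_force: 0.0
```

```bash
python3 -c "
from h import *
sign();cover();print(env.close_job())"
```

```text
sign 117 [[0.094, 0.039, 0.032], [0.125, 0.072, 0.036], [0.136, 0.095, 0.04]]
leaf pts 187 angle pct [-178.4  174.8  178.8]
the job is handed in; nothing more can be done
None
```

The job is handed in at about 23 s, but no verdict came back: by my camera measurements the leaf lies flat over the former empty bay, the sign stands upright in the trough about 70 mm past the spine, the bagels looked undisturbed, and the arm is clear.

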